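# Move the charged battery pack from the charger to the cordless dough roller

## Task

Fit the dough roller with the charged battery pack, the one with the green stripe on the charger: press the charger's red catch tab so that the pack springs loose, slide it off the charger's rail, and slide it onto the dough roller's rail until that rail's red catch clicks up behind it. Leave it latched there and let go. Use a gentle hand: press and push only as hard as the springs need, never ram a stop, and leave everything else on the table where it is.

Things in the scene. Friction and masses are not known exactly. Their poses are not given: they have to be found in the camera images.
- charger: Dark battery charger, fixed, 92 wide (x) x 220 long (y) x 66 mm high. Origin: on the table under the centre of a home pack. +y runs along its rail to the home end; the pack comes off towards -y, free of the lips after 75 mm. Housing 66 mm high from y = 52 to 118 mm. Once the catch is pressed, a spring ejector pops the pack out about 12 mm (7.5 falling to 4 N).
- charger_entry (a point): Centre of the open end of the charger's rail floor: 30 mm above the table, y = -62 mm from the charger's origin. The rail has the same shape and sizes as the dough roller's.
- charger_tab (a point): Centre of the top of the charger's red catch tab (34 x 30 mm), beyond the rail's open end: y = -80 mm from the charger's origin, 28.5 mm above the table. Pressed straight down. A home pack begins 40 mm from this point, a popped-out one 28 mm.
- charger_catch (a joint): How far the charger's catch is pressed, m: 0 up, 0.010 bottom. Its nose stands 7 mm above the rail floor behind the pack and lets go when pressed about 0.007. Spring 1.5 N at the top to 2.5 N at the bottom, plus about 1 N of rubbing. With the pack popped out above it, the nose stays down.
- pack_center (a point): Centre of the charged pack (grey, green stripe), 26 mm above its underside. 80 long (y) x 46 wide (x) x 52 mm high, 0.5 to 0.7 kg, on a slide plate 62 wide x 80 long x 6 mm thick whose edges are flanges that run under the rail's lips. Its +y goes home first on both rails. On a rail, grip it across the 46 mm, above 18 mm from its underside. Starts latched home on the charger.
- machine: Cordless dough roller, fixed, cream with steel rollers. Origin: on the table under the centre of the nominal home place of the pack. +y runs along its rail to the home end; the pack is slid on towards +y. Beyond the pack it is 58 mm high to y = 80, 70 mm to 116, then a frame 200 mm high, 170 wide, to y = 325.
- machine_entry (a point): Centre of the open end of the roller's rail floor: 30 mm above the table, y = -62 mm. Floor runs to y = 52. Side walls 8 mm high narrow from 80 mm apart here to 65 apart at y = -22. Lips, 52 apart, over y = -14 to 42, underside 9 and top 14 mm above the floor, with tilted lead-ins from y = -24 (underside 11.5, top 16 mm). The catch tab outside (to y = -110 at most) lies 1.5 mm below the floor.
- machine_home (a point): Nominal place of the pack's centre when home: y = 0, 56 mm above the table. The catch, ejector and end stop sit on one adjustable block, bolted up to 15 mm either way along y; this is not measured, so true home is y = -15 to +15 mm. The ejector pushes back 4 to 7.5 N over the last 12 mm; the catch clicks; 2 mm on, a stiff rubber stop begins.
- machine_catch (a joint): How far the roller's catch is pressed, m: 0 up, 0.010 bottom. Its ramp starts about 20 mm before the nose. The pack coming on presses it to 0.005-0.007 (1 to 3 N of push); it snaps to 0 when the pack is home (total push 8 to 11 N). The rubber stop adds 3 N, then 8 N per mm: a total push of 14 to 18 N means home against it.
- machine_bumper (a joint): How far the rubber stop at the end of the dough roller's rail is squashed, m: 0 untouched, 0.006 bottom; 8 N per mm after 3 N. It is there to be touched lightly: more than 0.0015 (total push about 24 N) is ramming.
- spent_pack: Spent pack with a red stripe, same size, standing on the table. Leave it. Origin under its centre.
- rolling_pin: Wooden rolling pin 240 mm long, 38 thick, on the board. Leave it.
- scraper: Dough scraper, steel blade 60 x 90 mm with wooden back 30 mm high, on the board (28 mm high). Leave it.
- bowl: Black bowl 124 mm across, 55 high. Leave it.
- measure: Square open wooden measure, 90 x 90 x 60 mm. Leave it.
- shaker: Metal flour shaker, 68 mm across, 120 high. Leave it.
- brush: Small brush lying on the table. Leave it.
Mind the look-alikes: they are no part of the job. What is shaped like the part that bears pack_center but purple is not meant.

How it is judged:
On the way, in this order (a step that is already met when the one before it is completed fails the run):
1. the charger's catch is pressed down and the charged pack springs loose while it is still on the charger's rail (value of joint charger_catch above 0.004 m and y of pack_center in the frame of charger between -0.05 and -0.006 m), for 0.05 s.
2. the pack is off the charger's rail ((y of pack_center in the frame of charger below -0.066 m or horizontal distance between pack_center and charger above 0.1 m)), for 0.1 s.
3. the pack is slid home on the dough roller's rail and the catch has clicked up behind it (y of pack_center in the frame of machine between -0.0165 and 0.0185 m and x of pack_center in the frame of machine between -0.004 and 0.004 m and z of pack_center in the frame of machine between 0.052 and 0.061 m and angle between the y axis of pack_center and the y axis of machine, either way round below 0.1 rad and value of joint machine_catch below 0.0025 m), for 0.1 s.
At the end, for the whole second after the job is handed in: The green-striped pack sits in the dough roller's rail (within 4 mm sideways, 0.1 rad, between floor and lips), from 16.5 mm short to 18.5 mm past the nominal home place, with the catch up behind it (within 2.5 mm of fully up), released and at rest (all of step 3 and linear speed of pack below 0.01 m/s and contact force between pack and the fingers below 0.1 N); the robot touches nothing.
It fails at once if the pack rams the dough roller's rubber stop (squashed by more than 1.5 mm, 15 N) (value of joint machine_bumper above 0.0015 m).
It fails at once if the pack is jammed, dropped or knocked against the dough roller or the charger with more than 80 N (contact force between pack and charger above 80 N or contact force between pack and machine above 80 N).
It fails at once if the robot presses on the charger or the dough roller with more than 35 N (contact force between any of the arm, the fingers and charger above 35 N or contact force between any of the arm, the fingers and machine above 35 N).
It fails at once if a bystander is moved by more than 30 mm (distance of any of spent_pack, rolling_pin, scraper, bowl, measure, shaker, brush from where it was at the start of the episode above 0.03 m).
It also fails if it takes over 58 s, if anything falls off the work surface, if the arm or the gripper's body presses on something with over 40 N, if the wrist force passes 120 N, or if a joint passes its speed limit or range.

## Robot

A 7-joint arm with a two-finger parallel gripper is mounted at the origin on the work surface. World frame = base frame: x ahead of the robot, y to its left, z up, the work surface at z = 0. Lengths are in m, angles in rad, forces in N, time in s.
With the tool pointing down it reaches from about 0.4 to 0.85 m from the base axis. Payload 6.9 kg.
Tool frame: the origin (TCP) lies midway between the tips of the shut fingers; the grasp point (between the pads) lies 19 mm behind it (arm.tcp_to_grasp is the distance from the TCP to the grasp point, in m); z points along the fingers, y is the direction in which the jaws open and shut (so a half turn about z gives the same grasp; the last joint's range is limited). The gripper opens to 85 mm and grips with 20 to 120 N. Pads are 22 mm wide; open, the fingers measure 114 mm over their backs; the gripper's body (76 mm by 85 mm) begins 54 mm behind the grasp point. The pads swing forward as they close: fully open they stand 13 mm farther back than shut.
Start: joints at [1.405, 0.507, -0.238, 1.5, 0.126, 1.149, -0.155], TCP at [0.167, -0.602, 0.231] pointing down, gripper open.
Joint ranges: [-3.08, 3.08], [-0.24, 2.05], [-1.43, 1.35], [0, 2.5], [-1.52, 4.66], [0.17, 1.96], [-2.89, 2.89]. Speed limits (rad/s): [2.39, 2.39, 3.14, 3.14, 3.14, 3.14, 3.14].

## Interface

Orientations are given as a unit quaternion [x, y, z, w].
In Python, from station import status, vision, arm gives the robot as it stands. The module is installed in compiled form; this text tells all that it offers.
- The arm moves only by the tool jog_arm, never from a script. Its argument "targets" is text: rows parted by semicolons, each of 7 numbers parted by spaces: the turn, a rotation vector about the tool's x, y, z in rad, then the shift along the tool's x, y, z in m, then the finger opening in m, from 0 to 0.0854. A call has 1 to 20 rows; each row is the pose to reach, as a shift and turn from the pose commanded when the call began, along the tool's axes at that moment; what a row does not reach only later rows make up. A row lasts 1/10 s, in which the tool goes at most 50 mm and 8.59 degrees, less where a joint would pass 70% of its speed; a pose out of reach is approached as far as the arm can. A call with a gripper value outside its range is refused whole. The fingers move at their own pace and stop on an object; "squeeze" is the grip in N (left out, the last holds). Time passes only in rows, so rows that repeat a pose let the fingers close. It gives the time, the measured TCP pose, the force and the opening at its end, in the units of the state.
- status.state(): the state, without advancing time (a new reading comes with each control period).
- vision.camera(name): name is "scene" or "side" or "wrist"; returns a dict with "frame" (420x560x3 uint8, red, green, blue), "camera_matrix" (3x3 intrinsics, pixels), "position" and "rotation" of the camera in the world; the wrist camera has in their place "T_tool_cam" (4x4, takes a point from camera to tool coordinates, whose origin is the TCP and whose axes are the flange's). Camera axes: x right, y up, looking along -z (the intrinsics and any distortion apply to the point x, -y, -z); pixel columns grow to the right and rows downward; lengths in m; the calibration is good to about 2 mm. A picture is of the moment at which its call begins: read the wrist's pose just before it. There is no depth.
- arm.hand_in(): hands the job in, once; it reports no verdict.
The state is a dict: "time": time; "q": joint angles; "qd": joint speeds; "effort": joint torques, N m; "position": TCP position; "tool_rot": TCP orientation; "force": force on the tool from outside, world axes, zero at the start; "wrist_torque": the same for the moment, N m; "opening": opening from 0.0 (shut) to 1.0 (fully open).
Only numpy, scipy, OpenCV 4.12 (cv2) and the standard library are available. Lean on these libraries where they do the work, as an engineer would, in place of code of your own. Each camera call takes 0.05 s, during which the arm holds its last target.

## Working session

There is one attempt and no reset: what is moved stays moved. The work goes in short steps, Python scripts to look and compute and a tool call to move; the robot and the scene stay as the last step left them, time stands still between calls to the robot, and variables do not carry over. Pictures are saved under pics/ and viewed, and the job is handed in when it is done.

Besides the shell and the picture viewer there is one more tool, called after "Call:" as name(argument=value, ...) on one line, values as JSON. jog_arm: Moves the arm, as the interface text tells. Its arguments: {"type":"object","properties":{"targets":{"type":"string"},"squeeze":{"type":"number"}},"required":["targets"]}

```bash
mkdir -p pics; python3 - <<'E'
from station import status, vision, arm
import cv2, pickle
s=status.state(); print(s)
d={}
for n in ["scene","side","wrist"]:
    c=vision.camera(n); d[n]=c
    cv2.imwrite(f"pics/{n}0.png",c["frame"][:,:,::-1])
    print(n,{k:v for k,v in c.items() if k!="frame"})
pickle.dump((s,d),open("d0.pkl","wb"))
print(arm.tcp_to_grasp)
E
```

```text
{'time': 0.0, 'q': array([ 1.40549884,  0.50833263, -0.23752469,  1.50115833,  0.12565635,
        1.14889584, -0.1548156 ]), 'qd': array([-0.00057631, -0.00032347,  0.00064198, -0.00084884,  0.00011512,
        0.00135823, -0.00040258]), 'effort': array([-1.41016640e-04, -6.20594215e+01, -2.18675919e+00, -2.49652576e+01,
        1.24443855e-02,  1.20050000e-02,  1.80330652e-06]), 'position': array([ 0.16698728, -0.60174259,  0.23042409]), 'tool_rot': array([ 9.90848082e-01,  1.34978738e-01, -1.20677305e-04, -8.97052908e-04]), 'force': array([0.45237484, 0.17248884, 0.04750127]), 'wrist_torque': array([-0.02163965, -0.02056815,  0.0226602 ]), 'opening': 1.0019025265548624}
scene {'camera_matrix': array([[451.26321452,   0.        , 277.61807619],
       [  0.        , 451.26321452, 206.08056635],
       [  0.        ,   0.        ,   1.        ]]), 'position': array([ 1.14451466, -0.02671445,  0.85668753]), 'rotation': array([0.20679135, 0.25790839, 0.72965161, 0.59860599])}
side {'camera_matrix': array([[431.88594729,   0.        , 278.88197049],
       [  0.        , 431.88594729, 212.58371104],
       [  0.        ,   0.        ,   1.        ]]), 'position': array([0.4286301 , 0.80207219, 0.70725319]), 'rotation': array([-0.02583651,  0.47469244,  0.87852592, -0.04681638])}
wrist {'camera_matrix': array([[301.59174062,   0.        , 282.99729238],
       [  0.        , 301.59174062, 207.10968973],
       [  0.        ,   0.        ,   1.        ]]), 'T_tool_cam': array([[-3.85789542e-04,  9.56048792e-01,  2.93207364e-01,
         7.43199200e-02],
       [ 9.99999925e-01,  3.77327673e-04,  8.54202510e-05,
         1.54724019e-03],
       [-2.89693246e-05,  2.93207375e-01, -9.56048866e-01,
        -1.44458961e-01],
       [ 0.00000000e+00,  0.00000000e+00,  0.00000000e+00,
         1.00000000e+00]])}
0.0187
```

View pics/scene0.png

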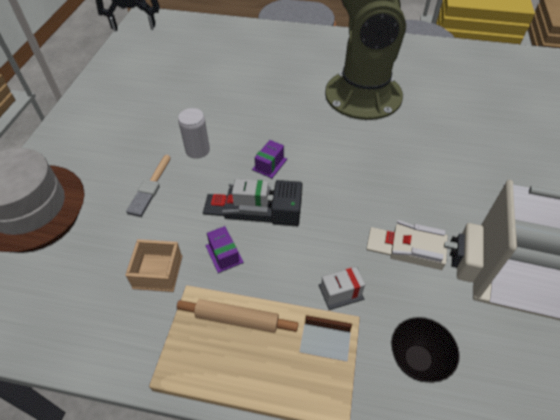

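View pics/side0.png

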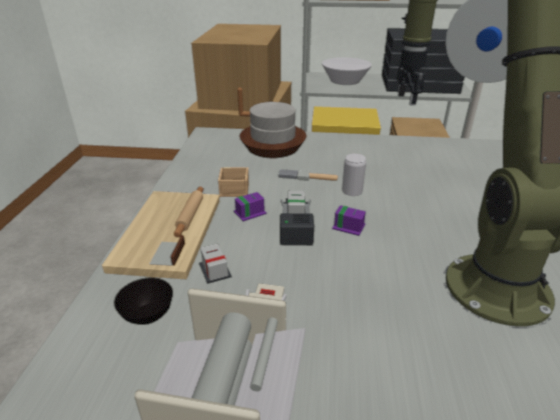

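View pics/wrist0.png

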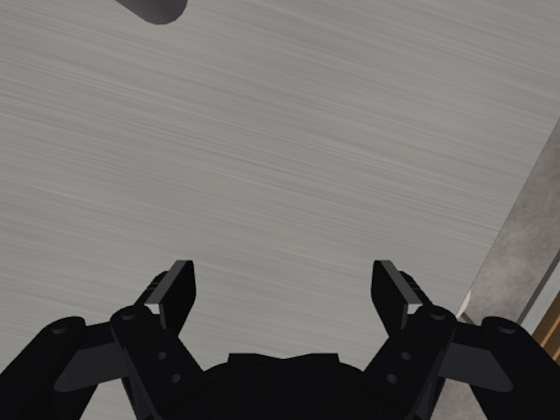

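The scene view shows the charger at about (255,200), with its red tab at (222,201). The roller's rail is near (410,240), and purple look-alikes and the spent red-stripe pack stand around. I'll zoom in next.

```bash
cat > h.py <<'E'
import numpy as np, cv2
from scipy.spatial.transform import Rotation as R
def campose(c,s=None):
    if 'T_tool_cam' in c:
        T=np.eye(4);T[:3,:3]=R.from_quat(s['tool_rot']).as_matrix();T[:3,3]=s['position']
        T=T@c['T_tool_cam'];return T[:3,:3],T[:3,3]
    return R.from_quat(c['rotation']).as_matrix(),np.array(c['position'])
def ray(c,u,v,s=None):
    Rm,p=campose(c,s);K=c['camera_matrix']
    d=np.array([(u-K[0,2])/K[0,0],-(v-K[1,2])/K[1,1],-1.]);return p,Rm@d
def onplane(c,u,v,z,s=None):
    p,d=ray(c,u,v,s);return p+d*(z-p[2])/d[2]
def proj(c,P,s=None):
    Rm,p=campose(c,s);K=c['camera_matrix'];q=(np.atleast_2d(P)-p)@Rm
    return np.c_[K[0,0]*q[:,0]/-q[:,2]+K[0,2],K[1,1]*-q[:,1]/-q[:,2]+K[1,2]]
E
python3 - <<'E'
import pickle,cv2,numpy as np
from h import *
s,d=pickle.load(open('d0.pkl','rb'))
c=d['scene'];f=c['frame']
a=cv2.resize(f[160:240,190:310],(800,533),interpolation=cv2.INTER_CUBIC);cv2.imwrite('pics/zc.png',a[:,:,::-1])
a=cv2.resize(f[205:285,360:480],(800,533),interpolation=cv2.INTER_CUBIC);cv2.imwrite('pics/zm.png',a[:,:,::-1])
for n in ['scene','side']:
    f=d[n]['frame'].astype(int);m=((f[...,0]>110)&(f[...,1]<60)&(f[...,2]<70)).astype(np.uint8)
    k,l,st,ce=cv2.connectedComponentsWithStats(m)
    for i in range(1,k):
        if st[i,4]>10: print(n,st[i],ce[i],onplane(d[n],*ce[i],.0285))
E
```

```text
scene [211 195  22  10 171] [220.64327485 199.40350877] [ 0.50359637 -0.30027214  0.0285    ]
scene [386 232   8  12  65] [389.58461538 237.41538462] [0.53690544 0.09839245 0.0285    ]
scene [404 236   6   8  43] [406.65116279 239.25581395] [0.53461603 0.13560173 0.0285    ]
scene [348 269  11  20  74] [352.95945946 278.48648649] [0.65615072 0.02861895 0.0285    ]
side [206 257  18   6  22] [213.72727273 259.04545455] [ 0.67724521 -0.0033791   0.0285    ]
side [262 290  12   4  35] [267.34285714 291.68571429] [0.53107972 0.09641029 0.0285    ]
```

View pics/zc.png

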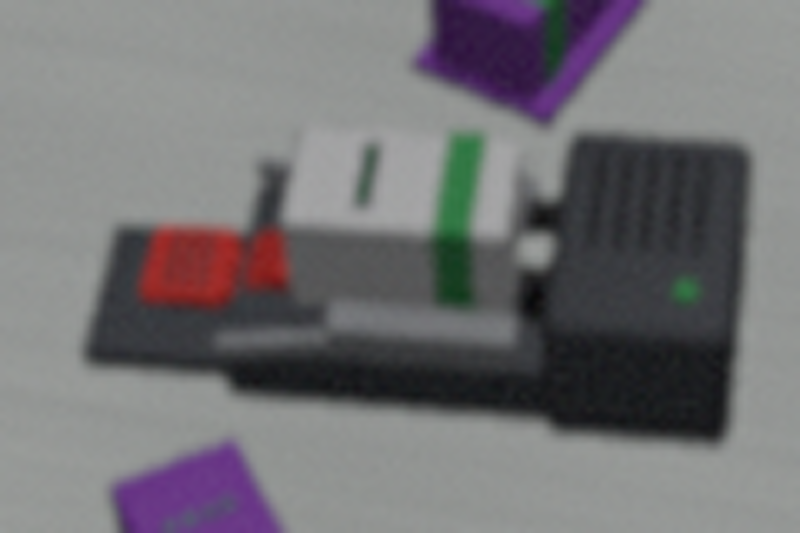

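View pics/zm.png

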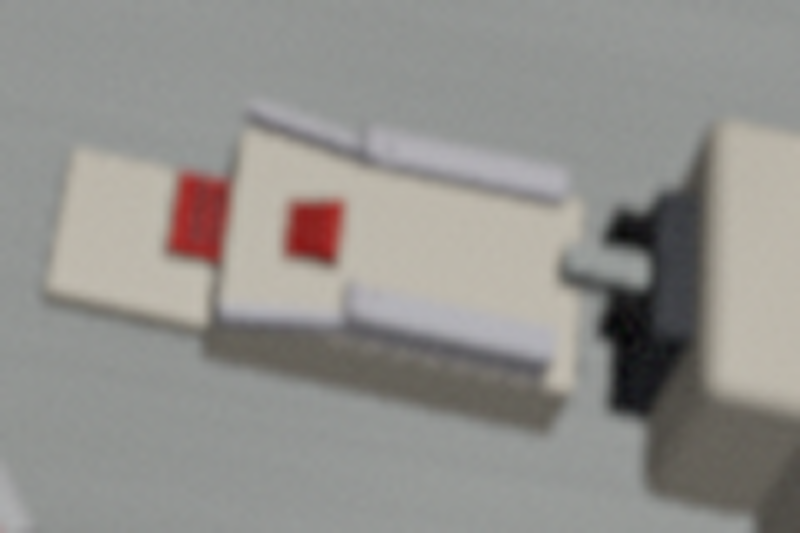

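The charger view shows the grey pack with the green stripe home and the red tab at its left. The roller view shows an empty rail, its tab half under the floor edge, and the catch nose at zoom (315,232). Next I'll estimate rough frames.

```bash
python3 - <<'E'
import pickle
from h import *
s,d=pickle.load(open('d0.pkl','rb'))
c=d['scene']
def Z(x,y,ox,oy,z): return onplane(c,ox+x/6.667,oy+y/6.667,z)[:2].round(4)
print('pack top',[Z(*p,190,160,.082) for p in [(300,132),(520,137),(515,232),(287,222)]])
print('tab',Z(192,265,190,160,.0285))
print('lip near charger',[Z(*p,190,160,.044) for p in [(328,305),(520,318)]])
print('mach lips',[Z(*p,360,205,.044) for p in [(372,128),(570,165),(350,288),(553,345)]])
print('mach floor entry corners', [Z(*p,360,205,.03) for p in [(240,130),(220,325)]])
print('floor end', [Z(*p,360,205,.03) for p in [(580,200),(572,390)]])
print('nose tip high', [Z(*p,360,205,.037) for p in [(343,202),(337,262)]],'low',[Z(*p,360,205,.03) for p in [(288,203),(286,257)]])
E
```

```text
pack top [array([ 0.4821, -0.2662]), array([ 0.4698, -0.191 ]), array([ 0.512 , -0.1836]), array([ 0.5225, -0.2601])]
tab [ 0.5055 -0.3043]
lip near charger [array([ 0.5257, -0.2479]), array([ 0.5185, -0.1814])]
mach lips [array([0.501 , 0.1516]), array([0.5038, 0.2158]), array([0.5671, 0.1453]), array([0.5765, 0.2085])]
mach floor entry corners [array([0.4994, 0.1108]), array([0.5797, 0.1074])]
floor end [array([0.5068, 0.2228]), array([0.5828, 0.218 ])]
nose tip high [array([0.5281, 0.144 ]), array([0.5527, 0.1425])] low [array([0.5268, 0.1276]), array([0.5489, 0.1275])]
```

```bash
cat >> h.py <<'E'
def rel(s,xyz,yawdeg):
    """tool-down, tool x heading yawdeg in world -> rotvec & shift in tool axes"""
    a=np.radians(yawdeg)
    x=np.array([np.cos(a),np.sin(a),0]);z=np.array([0,0,-1.]);y=np.cross(z,x)
    Rt=np.c_[x,y,z];R0=R.from_quat(s['tool_rot']).as_matrix()
    rv=R.from_matrix(R0.T@Rt).as_rotvec();sh=R0.T@(np.array(xyz)-s['position'])
    return rv.round(4),sh.round(4)
E
python3 - <<'E'
from station import status
from h import *
s=status.state();print(rel(s,[.497,-.225,.25],98.5))
E
```

```text
(array([-1.1000e-03, -9.0000e-04, -1.4483e+00]), array([ 0.4188, -0.2749, -0.019 ]))
```

Call:
jog_arm(targets="0 0 -1.448 0.419 -0.275 -0.019 0.085;0 0 -1.448 0.419 -0.275 -0.019 0.085;0 0 -1.448 0.419 -0.275 -0.019 0.085;0 0 -1.448 0.419 -0.275 -0.019 0.085;0 0 -1.448 0.419 -0.275 -0.019 0.085;0 0 -1.448 0.419 -0.275 -0.019 0.085;0 0 -1.448 0.419 -0.275 -0.019 0.085;0 0 -1.448 0.419 -0.275 -0.019 0.085;0 0 -1.448 0.419 -0.275 -0.019 0.085;0 0 -1.448 0.419 -0.275 -0.019 0.085;0 0 -1.448 0.419 -0.275 -0.019 0.085;0 0 -1.448 0.419 -0.275 -0.019 0.085;0 0 -1.448 0.419 -0.275 -0.019 0.085;0 0 -1.448 0.419 -0.275 -0.019 0.085;0 0 -1.448 0.419 -0.275 -0.019 0.085")

```text
time: 1.65
position: [0.4965, -0.2266, 0.2502]
tool_rot: [0.654, 0.757, -0.0, -0.0]
force: [-0.0, -0.1, 0.2]
opening: 0.997
```

```bash
python3 - <<'E'
from station import status,vision
import pickle,cv2
s=status.state();c=vision.camera('wrist');pickle.dump((s,c),open('w1.pkl','wb'))
print(s['time'],s['position'],s['q'],s['force']);cv2.imwrite('pics/w1.png',c['frame'][:,:,::-1])
E
```

```text
1.65 [ 0.49648459 -0.2265645   0.25017704] [ 0.85104073  0.42417794 -0.69815788  1.67608919  0.29469191  1.14960548
  0.21972005] [-0.04842247 -0.1325359   0.20402985]
```

View pics/w1.png

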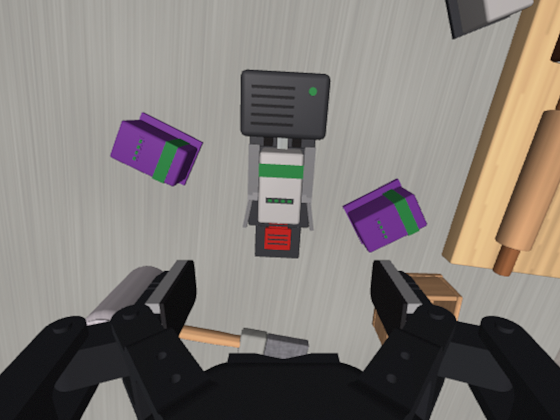

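The wrist view shows the charger nearly axis-aligned: the tab at (277,239), the pack top at columns 260-301 and rows 150-223, and the housing above. Zooming in to measure.

```bash
python3 - <<'E'
import pickle
from h import *
s,c=pickle.load(open('w1.pkl','rb'))
f=c['frame']
cv2.imwrite('pics/w1z.png',cv2.resize(f[60:265,215:345],None,fx=2.9,fy=2.9,interpolation=cv2.INTER_CUBIC)[:,:,::-1])
hsv=cv2.cvtColor(f,cv2.COLOR_RGB2HSV)
def comp(m,z,name,amin=60):
    k,l,st,ce=cv2.connectedComponentsWithStats(m.astype(np.uint8))
    for i in range(1,k):
        if st[i,4]>amin:
            r=cv2.minAreaRect(np.argwhere(l==i)[:,::-1].astype(np.float32))
            P=np.array([onplane(c,*q,z,s)[:2] for q in cv2.boxPoints(r)])
            print(name,st[i],r,'ctr',onplane(c,*r[0],z,s).round(4),'\n',P.round(4).tolist())
h,S,V=hsv[...,0],hsv[...,1],hsv[...,2]
roi=np.zeros(h.shape,bool);roi[60:265,215:345]=1
comp(roi&((h<8)|(h>172))&(S>130)&(V>60),.0285,'tab')
comp(roi&(h>45)&(h<80)&(S>90)&(V>60),.082,'green')
comp(roi&(V>150)&(S<40)&(np.arange(420)[:,None]>145)&(np.arange(420)[:,None]<226)&(np.abs(np.arange(560)-280)<24),.082,'packtop')
E
```

```text
tab [264 226  27  24 557] ((277.0, 237.5), (23.0, 26.0), 90.0) ctr [ 0.5    -0.3078  0.0285] 
 [[0.4811, -0.2943], [0.5144, -0.2895], [0.5193, -0.3216], [0.4852, -0.3266]]
green [259 164  45  15 548] ((280.7251281738281, 170.7726287841797), (44.04533386230469, 12.509634017944336), 2.7263107299804688) ctr [ 0.4913 -0.2102  0.082 ] 
 [[0.4689, -0.219], [0.4679, -0.2059], [0.5135, -0.2014], [0.515, -0.2145]]
packtop [260 152  43  14 474] ((280.9502868652344, 158.4447479248047), (42.09962463378906, 11.19503116607666), 3.012787342071533) ctr [ 0.4897 -0.1974  0.082 ] 
 [[0.4685, -0.2052], [0.4677, -0.1937], [0.5107, -0.1897], [0.512, -0.2012]]
packtop [ 259  177   42   47 1668] ((279.0685729980469, 200.12843322753906), (40.89891052246094, 45.79279327392578), 2.8624050617218018) ctr [ 0.4941 -0.242   0.082 ] 
 [[0.4741, -0.2702], [0.4703, -0.2191], [0.5132, -0.215], [0.519, -0.266]]
```

View pics/w1z.png

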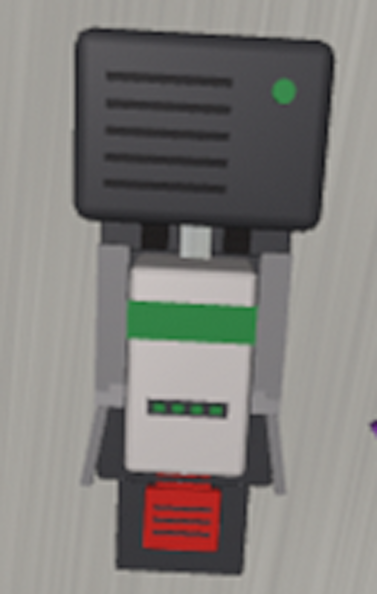

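```bash
python3 - <<'E'
import pickle
from h import *
s,c=pickle.load(open('w1.pkl','rb'))
def Z(x,y,z): return onplane(c,215+(x+.5)/2.9-.5,60+(y+.5)/2.9-.5,z,s)[:2]
P=np.array([Z(*p,.082) for p in [(131,268),(255,275),(245,476),(125,470)]]);print(P.round(4),P.mean(0))
for a,b in [(0,1),(1,2),(2,3),(3,0)]: v=P[b]-P[a];print(np.linalg.norm(v),np.degrees(np.arctan2(v[1],v[0])))
H=np.array([Z(*p,.066) for p in [(78,28),(333,42),(321,230),(74,214)]]);print(H.round(4),H.mean(0))
for a,b in [(0,1),(1,2),(2,3),(3,0)]: v=H[b]-H[a];print(np.linalg.norm(v),np.degrees(np.arctan2(v[1],v[0])))
T=np.array([Z(*p,.0285) for p in [(146,488),(220,491),(216,551),(143,548)]]);print(T.round(4),T.mean(0))
v=H.mean(0)-T.mean(0);print('axis',np.linalg.norm(v),np.degrees(np.arctan2(v[1],v[0])))
u=v/np.linalg.norm(v);print('org from housing',H.mean(0)-.085*u,'from tab',T.mean(0)+.08*u, 'from pack',P.mean(0))
E
```

```text
[[ 0.4673 -0.1941]
 [ 0.5112 -0.1902]
 [ 0.5198 -0.2657]
 [ 0.4743 -0.2698]] [ 0.49316639 -0.22995065]
0.04402168524267642 5.090693283403868
0.07596344473924396 -83.4802275269824
0.04565614763651321 -174.7469338191875
0.07606964890010345 95.28668813005866
[[ 0.4383 -0.1174]
 [ 0.5261 -0.1091]
 [ 0.5338 -0.1723]
 [ 0.4434 -0.1797]] [ 0.48542209 -0.14465844]
0.08820128986009809 5.405264458678685
0.06367955656941036 -83.07713334421145
0.09072686733632564 -175.32122174528288
0.06251240681686866 94.64286316380647
[[ 0.4828 -0.2968]
 [ 0.5157 -0.2934]
 [ 0.5184 -0.3228]
 [ 0.4851 -0.3261]] [ 0.50049365 -0.30978282]
axis 0.16581077986473702 95.21516237403743
org from housing [ 0.49314826 -0.22930657] from tab [ 0.49322196 -0.23011399] from pack [ 0.49316639 -0.22995065]
```

```bash
python3 - <<'E'
from station import status
from h import *
s=status.state();print(s['position'],rel(s,[.501,-.3156,.05],95.2), rel(s,[.501,-.3156,.0285],95.2))
E
```

```text
[ 0.49665133 -0.22631413  0.25025017] (array([-0.0004,  0.0003,  0.0549]), array([-0.0889, -0.0086,  0.2003])) (array([-0.0004,  0.0003,  0.0549]), array([-0.0889, -0.0086,  0.2218]))
```

```bash
python3 - <<'E'
import pickle
from h import *
s,d=pickle.load(open('d0.pkl','rb'))
print('shaker top',onplane(d['scene'],192,117,.12),'bottom',onplane(d['scene'],197,150,0),'side top',onplane(d['side'],355,160,.12))
E
```

```text
shaker top [ 0.33219074 -0.41296403  0.12      ] bottom [ 0.32701846 -0.4200209   0.        ] side top [ 0.32551905 -0.40423149  0.12      ]
```

Call:
jog_arm(targets="0 0 0.055 -0.089 -0.009 0.05 0;0 0 0.055 -0.089 -0.009 0.08 0;0 0 0.055 -0.089 -0.009 0.08 0;0 0 0.055 -0.089 -0.009 0.08 0;0 0 0.055 -0.089 -0.009 0.08 0;0 0 0.055 -0.089 -0.009 0.08 0")

```text
time: 2.3
position: [0.5029, -0.3128, 0.1721]
tool_rot: [0.673, 0.74, 0.001, 0.001]
force: [-0.3, 0.2, -0.0]
opening: 0.0
```

Call:
jog_arm(targets="0 0 0 0 0 0.045 0;0 0 0 0 0 0.09 0;0 0 0 0 0 0.125 0;0 0 0 0 0 0.133 0;0 0 0 0 0 0.133 0;0 0 0 0 0 0.133 0")

```text
time: 2.9
position: [0.5033, -0.3145, 0.0396]
tool_rot: [0.673, 0.739, 0.001, 0.002]
force: [0.7, 0.1, 0.2]
opening: 0.003
```

```bash
python3 - <<'E'
from station import status
from h import *
s=status.state();print(s['position'],s['force'],rel(s,[.501,-.3156,.0205],95.2))
E
```

```text
[ 0.50329122 -0.31445483  0.0396351 ] [0.71866745 0.13459992 0.17007248] (array([0.0029, 0.0017, 0.003 ]), array([-0.0009, -0.0024,  0.0191]))
```

Call:
jog_arm(targets="0 0 0 -0.001 -0.002 0.003 0;0 0 0 -0.001 -0.002 0.006 0;0 0 0 -0.001 -0.002 0.008 0;0 0 0 -0.001 -0.002 0.010 0;0 0 0 -0.001 -0.002 0.010 0")

```text
time: 3.4
position: [0.4997, -0.3159, 0.0272]
tool_rot: [0.674, 0.739, -0.0, 0.0]
force: [0.8, 0.1, 0.4]
opening: -0.003
```

```bash
python3 - <<'E'
from station import status
s=status.state();print(s['position'],s['force'])
E
```

```text
[ 0.4997037  -0.31586079  0.02724297] [0.80305376 0.14452308 0.40647685]
```

Call:
jog_arm(targets="0 0 0 0 0 0.002 0;0 0 0 0 0 0.004 0;0 0 0 0 0 0.005 0;0 0 0 0 0 0.005 0")

```text
time: 3.8
position: [0.4997, -0.3156, 0.0221]
tool_rot: [0.673, 0.739, 0.0, -0.0]
force: [-0.4, 0.1, 0.5]
opening: 0.001
```

Call:
jog_arm(targets="0 0 0 0 0 0.001 0;0 0 0 0 0 0.002 0;0 0 0 0 0 0.002 0")

```text
time: 4.1
position: [0.4997, -0.3156, 0.0202]
tool_rot: [0.673, 0.739, 0.0, -0.0]
force: [0.2, -0.5, 2.1]
opening: -0.0
```

```bash
python3 - <<'E'
from station import status,vision
import pickle,cv2
s=status.state();c=vision.camera('wrist');pickle.dump((s,c),open('w2.pkl','wb'))
print(s['time'],s['position'],s['force']);cv2.imwrite('pics/w2.png',c['frame'][:,:,::-1])
E
```

```text
4.1 [ 0.49968513 -0.3156197   0.02016172] [ 0.238765   -0.45494119  2.11060635]
```

View pics/w2.png

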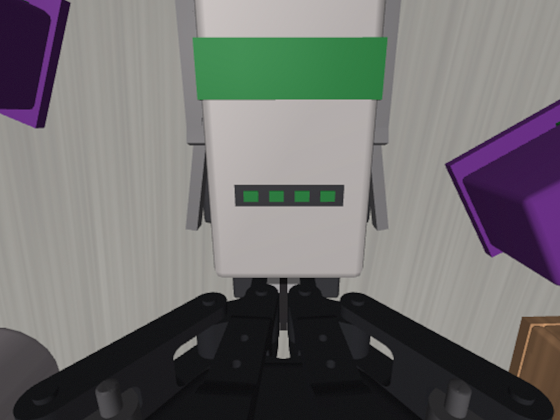

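```bash
cat >> h.py <<'E'
CO=np.array([.4932,-.23]);CH=np.radians(95.2)
def inC(p,O=CO,h=CH):
    d=np.array(p)[:2]-O;u=np.array([np.cos(h),np.sin(h)]);return np.array([d@np.array([u[1],-u[0]]),d@u])
E
python3 - <<'E'
import pickle
from h import *
s,c=pickle.load(open('w2.pkl','rb'))
for p in [(218,275),(361,275),(285,38),(285,99)]: print(p,inC(onplane(c,*p,.082,s)))
E
```

```text
(218, 275) [-0.02167872 -0.0598407 ]
(361, 275) [ 0.02234896 -0.05977227]
(285, 38) [-0.00130108  0.00531007]
(285, 99) [-0.00124763 -0.00874549]
```

The pack has popped out: its rear edge is now at about -60 mm in the charger frame, against -40 mm before. I'll rise and look again.

Call:
jog_arm(targets="0 0 0 0 0 -0.02 0;0 0 0 0 0 -0.06 0;0 0 0 0 0 -0.10 0;0 0 0 0.04 0 -0.14 0.085;0 0 0 0.06 0 -0.16 0.085;0 0 0 0.06 0 -0.16 0.085;0 0 0 0.06 0 -0.16 0.085")

```text
time: 4.85
position: [0.494, -0.256, 0.1806]
tool_rot: [0.673, 0.739, -0.0, 0.001]
force: [0.8, -0.7, 0.1]
opening: 0.68
```

```bash
python3 - <<'E'
from station import status,vision
import pickle,cv2
s=status.state();c=vision.camera('wrist');c2=vision.camera('scene');pickle.dump((s,c,c2),open('w3.pkl','wb'))
print(s['time'],s['position'],s['force']);cv2.imwrite('pics/w3.png',c['frame'][:,:,::-1])
cv2.imwrite('pics/s3.png',c2['frame'][:,:,::-1])
E
```

```text
4.85 [ 0.49402142 -0.25598878  0.18058887] [ 0.83993023 -0.7349412   0.14375742]
```

View pics/w3.png

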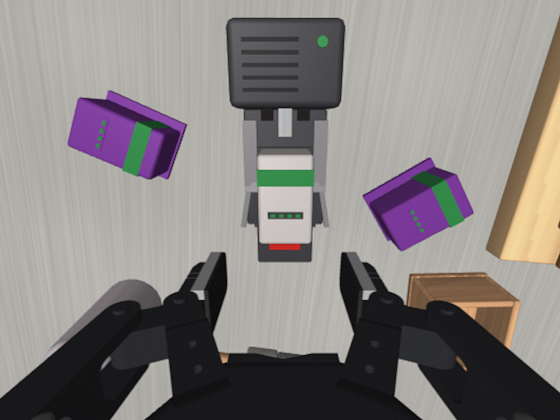

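```bash
python3 - <<'E'
import pickle
from h import *
s,c,c2=pickle.load(open('w3.pkl','rb'))
for p in [(260,243),(310,243),(258,158),(313,158)]: print(p,inC(onplane(c,*p,.082,s)).round(4))
for p in [(228,105),(342,105)]: print('housing',p,inC(onplane(c,*p,.066,s)).round(4))
print(rel(s,[0,0,0],95.2))
E
```

```text
(260, 243) [-0.0218 -0.0604]
(310, 243) [ 0.022  -0.0602]
(258, 158) [-0.0219  0.0138]
(313, 158) [0.0222 0.0139]
housing (228, 105) [-0.0467  0.0544]
housing (342, 105) [0.0461 0.0547]
(array([0.0003, 0.0012, 0.0031]), array([ 0.3014, -0.4679,  0.1801]))
```

```bash
python3 - <<'E'
from station import status
from h import *
s=status.state();print(s['position'],rel(s,[.4953,-.2541,.050],95.2))
E
```

```text
[ 0.49320493 -0.25705994  0.17911199] (array([-0.0019, -0.0003,  0.0009]), array([0.0027, 0.0026, 0.1291]))
```

Call:
jog_arm(targets="0 0 0.003 0.002 0.002 0.04 0.085;0 0 0.003 0.002 0.002 0.08 0.085;0 0 0.003 0.002 0.002 0.11 0.085;0 0 0.003 0.002 0.002 0.125 0.085;0 0 0.003 0.002 0.002 0.130 0.085;0 0 0.003 0.002 0.002 0.130 0.085;0 0 0.003 0.002 0.002 0.130 0.085")

```text
time: 5.65
position: [0.4962, -0.2542, 0.0506]
tool_rot: [0.675, 0.738, 0.0, 0.0]
force: [0.7, 0.1, -0.4]
opening: 0.996
```

```bash
python3 - <<'E'
from station import status
from h import *
s=status.state();print(s['position'],s['force'],rel(s,[.4953,-.2541,.050],95.2))
E
```

```text
[ 0.49616846 -0.25417799  0.05056063] [ 0.66761487  0.13044801 -0.40475377] (array([ 0.0004,  0.0001, -0.0013]), array([ 0.0002, -0.0009,  0.0006]))
```

Call:
jog_arm(targets="0 0 0 0 -0.001 0 0.04;0 0 0 0 -0.001 0 0.04;0 0 0 0 -0.001 0 0.04;0 0 0 0 -0.001 0 0.04;0 0 0 0 -0.001 0 0.04", squeeze=50)

```text
time: 6.15
position: [0.4954, -0.2541, 0.0512]
tool_rot: [0.675, 0.738, 0.0, 0.001]
force: [-1.2, 0.0, 6.8]
opening: 0.532
```

```bash
python3 - <<'E'
from station import status,vision
import pickle,cv2
s=status.state();c=vision.camera('wrist')
print(s['time'],s['position'],s['force'],s['wrist_torque'],s['opening']*85.4);cv2.imwrite('pics/w4.png',c['frame'][:,:,::-1])
E
```

```text
6.15 [ 0.49535616 -0.25414065  0.0512064 ] [-1.2279472  0.0393021  6.7966246] [ 0.00161287  0.25777271 -0.01032246] 45.46082446403361
```

View pics/w4.png

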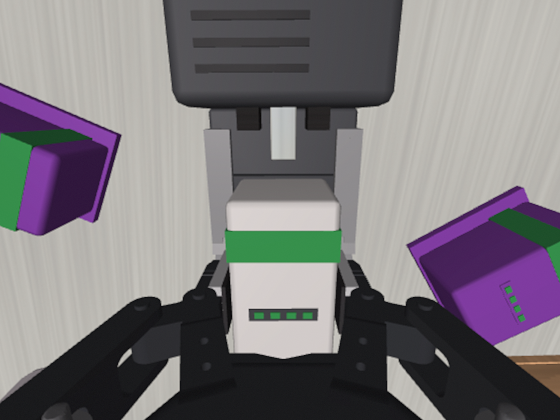

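Call:
jog_arm(targets="0 0 0 0 0 -0.001 0.04;0 0 0 -0.008 0 -0.0012 0.04;0 0 0 -0.02 0 -0.0012 0.04;0 0 0 -0.035 0 -0.0012 0.04;0 0 0 -0.05 0 -0.0012 0.04;0 0 0 -0.065 0 -0.0012 0.04;0 0 0 -0.075 0 -0.0012 0.04;0 0 0 -0.085 0 -0.0012 0.04;0 0 0 -0.085 0 -0.0012 0.04")

```text
time: 7.1
position: [0.5019, -0.3405, 0.0509]
tool_rot: [0.675, 0.737, -0.0, -0.0]
force: [-0.9, 0.6, -6.5]
opening: 0.528
```

```bash
python3 - <<'E'
from station import status,vision
import cv2
from h import *
s=status.state();c=vision.camera('wrist')
print(s['time'],s['position'],inC(s['position']),s['force'],s['wrist_torque'],s['opening']*85.4);cv2.imwrite('pics/w5.png',c['frame'][:,:,::-1])
E
```

```text
7.1 [ 0.50189092 -0.34054895  0.0509366 ] [-0.00136418 -0.11088165] [-0.8889467   0.60913479 -6.52693341] [-0.06853973  0.00955066 -0.01230023] 45.10263248232362
```

View pics/w5.png

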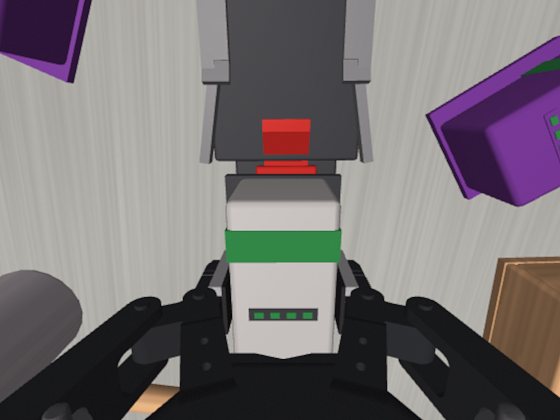

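```bash
python3 - <<'E'
from station import status
from h import *
s=status.state();print(rel(s,[.535,.011,.20],87.3))
E
```

```text
(array([-0.0007, -0.0004,  0.136 ]), array([ 0.3459,  0.0638, -0.1489]))
```

Call:
jog_arm(targets="0 0 0 0 0 -0.02 0.04;0 0 0 0 0 -0.06 0.04;0 0 0 0 0 -0.10 0.04;0 0 0 0 0 -0.149 0.04;0 0 0.136 0.04 0.008 -0.149 0.04;0 0 0.136 0.08 0.016 -0.149 0.04;0 0 0.136 0.12 0.024 -0.149 0.04;0 0 0.136 0.16 0.032 -0.149 0.04;0 0 0.136 0.2 0.04 -0.149 0.04;0 0 0.136 0.24 0.048 -0.149 0.04;0 0 0.136 0.28 0.056 -0.149 0.04;0 0 0.136 0.31 0.06 -0.149 0.04;0 0 0.136 0.335 0.063 -0.149 0.04;0 0 0.136 0.346 0.064 -0.149 0.04;0 0 0.136 0.346 0.064 -0.149 0.04;0 0 0.136 0.346 0.064 -0.149 0.04;0 0 0.136 0.346 0.064 -0.149 0.04")

```text
time: 8.85
position: [0.535, 0.0099, 0.2002]
tool_rot: [0.724, 0.69, -0.001, 0.0]
force: [-0.2, 0.1, -5.3]
opening: 0.532
```

```bash
python3 - <<'E'
from station import status,vision
import cv2,pickle
from h import *
s=status.state();c=vision.camera('wrist');pickle.dump((s,c),open('w6.pkl','wb'))
print(s['time'],s['position'],s['force'],s['wrist_torque'],s['opening']*85.4);cv2.imwrite('pics/w6.png',c['frame'][:,:,::-1])
cv2.imwrite('pics/w6z.png',cv2.resize(c['frame'][0:190,200:370],None,fx=3,fy=3,interpolation=cv2.INTER_CUBIC)[:,:,::-1])
E
```

```text
8.85 [0.53502679 0.00988522 0.20024856] [-0.18980256  0.07572558 -5.28339538] [-0.04253574 -0.07082007  0.02583526] 45.40967081469582
```

View pics/w6.png

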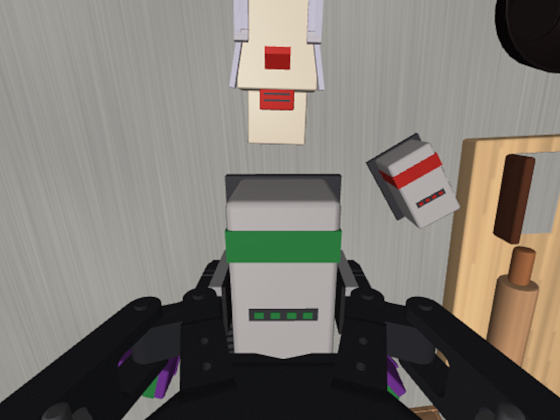

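View pics/w6z.png

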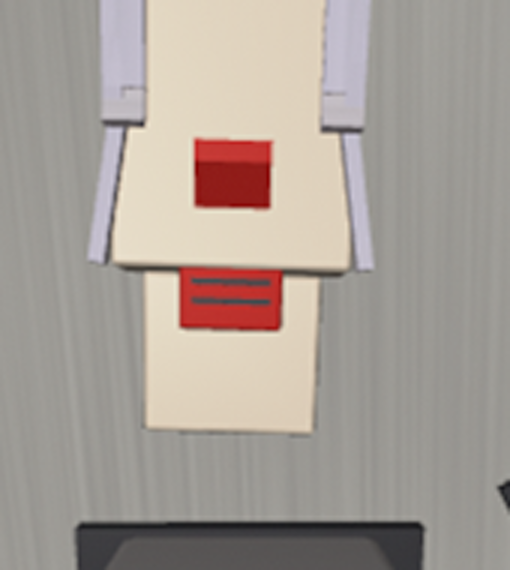

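The rail's axis is nearly aligned, with its entry edge at zoom row 265 and the nose at (232,165). I'll go 70 mm further to see the whole rail.

Call:
jog_arm(targets="0 0 0 0.03 0 -0.01 0.04;0 0 0 0.06 0 -0.02 0.04;0 0 0 0.07 0 -0.02 0.04;0 0 0 0.07 0 -0.02 0.04;0 0 0 0.07 0 -0.02 0.04")

```text
time: 9.4
position: [0.5383, 0.08, 0.22]
tool_rot: [0.724, 0.69, -0.001, 0.0]
force: [-0.5, -0.8, -5.9]
opening: 0.532
```

```bash
python3 - <<'E'
from station import status,vision
import cv2,pickle
from h import *
s=status.state();c=vision.camera('wrist');pickle.dump((s,c),open('w7.pkl','wb'))
print(s['time'],s['position'],s['force'],s['wrist_torque'],s['opening']*85.4)
cv2.imwrite('pics/w7z.png',cv2.resize(c['frame'][0:190,200:370],None,fx=3,fy=3,interpolation=cv2.INTER_CUBIC)[:,:,::-1])
E
```

```text
9.4 [0.53829124 0.08002654 0.21999826] [-0.53544895 -0.84173735 -5.90097132] [-0.06539927 -0.02060034  0.00585356] 45.39881499820769
```

View pics/w7z.png

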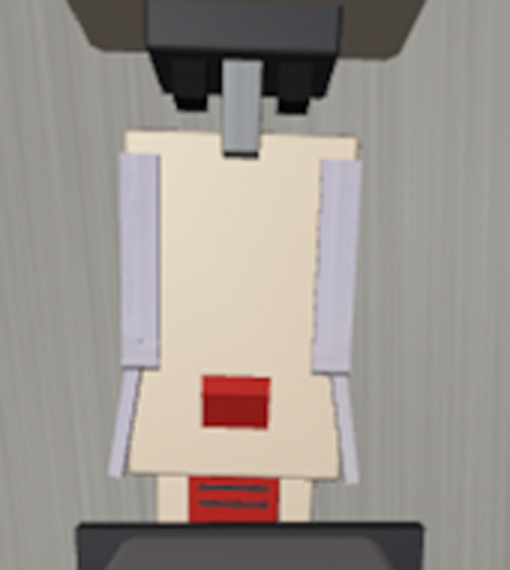

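```bash
python3 - <<'E'
import pickle
from h import *
s,c=pickle.load(open('w7.pkl','rb'))
def Z(x,y,z): return onplane(c,200+(x+.5)/3-.5,(y+.5)/3-.5,z,s)[:2]
A=np.array([Z(*p,.03) for p in [(128,474),(340,480)]]);B=np.array([Z(*p,.03) for p in [(126,131),(357,138)]])
print(A.round(4),B.round(4))
a,b=A.mean(0),B.mean(0);v=b-a;print('floor len',np.linalg.norm(v),'head',np.degrees(np.arctan2(v[1],v[0])))
for e in (A,B): d=e[1]-e[0];print('width',np.linalg.norm(d),np.degrees(np.arctan2(d[1],d[0]))+90)
LL=[Z(*p,.044) for p in [(160,155),(158,367)]];RR=[Z(*p,.044) for p in [(322,160),(313,373)]]
LL=np.array(LL);RR=np.array(RR)
for L in (LL,RR): d=L[0]-L[1];print('lip',L.round(4).tolist(),np.linalg.norm(d),np.degrees(np.arctan2(d[1],d[0])))
m=(LL+RR)/2;d=m[0]-m[1];print('lip mid',m.round(4),np.degrees(np.arctan2(d[1],d[0])), 'gap',np.linalg.norm(LL-RR,axis=1))
h=np.radians(87.3);u=v/np.linalg.norm(v)
print('org from floor',a+.062*u,b-.052*u,'lips mid(y 9)',m.mean(0)-.009*u)
n=Z(236,377,.037);print('nose',n,'rel entry along',(n-a)@u-.062, 'nose low',(Z(235,430,.03)-a)@u-.062)
tip=Z(240,155,.056);print('ejector tip y',(tip-a)@u-.062)
# charger ref
E
python3 - <<'E'
import cv2
f=cv2.imread('pics/w5.png');cv2.imwrite('pics/w5z.png',cv2.resize(f[60:200,200:370],None,fx=3,fy=3,interpolation=cv2.INTER_CUBIC))
E
```

```text
[[0.4946 0.1096]
 [0.5725 0.1036]] [[0.5038 0.2224]
 [0.5802 0.2167]]
floor len 0.11327567819521374 head 85.70633752737146
width 0.07813679155533704 85.64993990616739
width 0.07661500753520735 85.70154166125481
lip [[0.5157, 0.2122], [0.51, 0.1471]] 0.06528126010593271 84.98522334072746
lip [[0.5674, 0.2083], [0.5627, 0.1426]] 0.06577135140729769 85.93039562063284
lip mid [[0.5415 0.2102]
 [0.5363 0.1449]] 85.45957682896939 gap [0.05182946 0.05291094]
org from floor [0.53820699 0.16843205] [0.53815276 0.16770976] lips mid(y 9) [0.53825738 0.16857708]
nose [0.53624476 0.14234656] rel entry along -0.02615918836408146 nose low -0.04498545630628469
ejector tip y 0.040475464129054284
```

```bash
cat >> h.py <<'E'
MO=np.array([.5382,.1682]);MHd=85.65;MH=np.radians(MHd)
def M(x,y): 
    u=np.array([np.cos(MH),np.sin(MH)]);return MO+y*u+x*np.array([u[1],-u[0]])
E
python3 - <<'E'
from station import status
from h import *
s=status.state();print(inC(s['position'],MO,MH))
for z in (.1,.0527): print(M(0,-.13),rel(s,[*M(0,-.13),z],MHd))
E
```

```text
[ 0.00682098 -0.08829924]
[0.52833964 0.03857449] (array([-0.001 ,  0.0015,  0.0277]), array([-0.0413, -0.0078,  0.12  ]))
[0.52833964 0.03857449] (array([-0.001 ,  0.0015,  0.0277]), array([-0.0413, -0.0078,  0.1673]))
```

View pics/w5z.png

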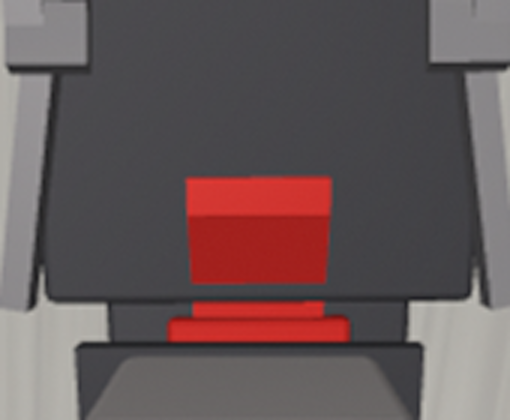

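Call:
jog_arm(targets="0 0 0.028 -0.02 -0.004 0.03 0.04;0 0 0.028 -0.041 -0.008 0.07 0.04;0 0 0.028 -0.041 -0.008 0.11 0.04;0 0 0.028 -0.041 -0.008 0.14 0.04;0 0 0.028 -0.041 -0.008 0.157 0.04;0 0 0.028 -0.041 -0.008 0.162 0.04;0 0 0.028 -0.041 -0.008 0.162 0.04;0 0 0.028 -0.041 -0.008 0.162 0.04")

```text
time: 10.25
position: [0.5293, 0.0408, 0.0594]
tool_rot: [0.733, 0.68, 0.001, 0.0]
force: [0.4, -0.1, -5.6]
opening: 0.53
```

```bash
python3 - <<'E'
from station import status,vision
import cv2,pickle
from h import *
s=status.state();c=vision.camera('wrist');pickle.dump((s,c),open('w8.pkl','wb'))
print(s['time'],s['position'],inC(s['position'],MO,MH),s['force'],rel(s,[*M(0,-.13),.0527],MHd))
cv2.imwrite('pics/w8.png',c['frame'][:,:,::-1])
E
```

```text
10.25 [0.5293144  0.04082117 0.05938602] [ 0.00080154 -0.12768585] [ 0.43608001 -0.13264844 -5.60090099] (array([ 0.0015, -0.0001,  0.0011]), array([-0.0023, -0.0008,  0.0067]))
```

View pics/w8.png

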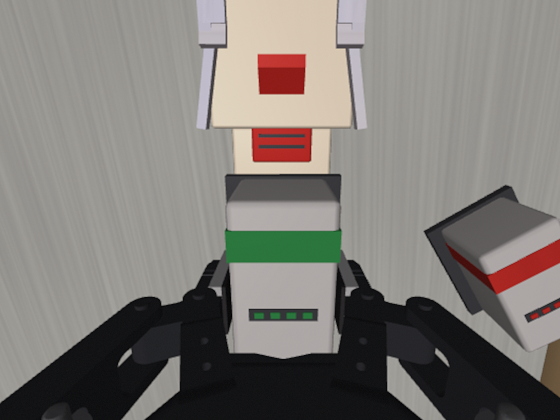

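Call:
jog_arm(targets="0 0 0 0 -0.001 0.003 0.04;0 0 0 0.01 -0.001 0.004 0.04;0 0 0 0.025 -0.001 0.004 0.04;0 0 0 0.035 -0.001 0.004 0.04;0 0 0 0.035 -0.001 0.004 0.04;0 0 0 0.035 -0.001 0.004 0.04")

```text
time: 10.9
position: [0.53, 0.0767, 0.0545]
tool_rot: [0.732, 0.681, -0.0, 0.0]
force: [-0.9, -0.4, -6.0]
opening: 0.53
```

```bash
cat > st.py <<'E'
from station import status
from h import *
s=status.state();print(s['time'],s['position'],'M',inC(s['position'],MO,MH).round(4),'F',s['force'].round(2),'T',s['wrist_torque'].round(3),rel(s,[*M(0,0),.0527],MHd))
E
python3 st.py
```

```text
10.9 [0.53002153 0.07674831 0.05448551] M [-0.0012 -0.0918] F [-0.89 -0.37 -6.  ] T [-0.07  -0.055 -0.059] (array([-0.0001,  0.0003,  0.0034]), array([0.0918, 0.0015, 0.0018]))
```

Call:
jog_arm(targets="0 0 0.003 0 0.0013 0.0005 0.04;0 0 0.003 0 0.0013 0.001 0.04;0 0 0.003 0 0.0013 0.0015 0.04;0 0 0.003 0 0.0013 0.0015 0.04")

```text
time: 11.3
position: [0.5313, 0.0757, 0.0529]
tool_rot: [0.734, 0.679, -0.0, -0.0]
force: [-0.8, 0.3, -6.4]
opening: 0.53
```

```bash
python3 st.py
```

```text
11.3 [0.53134677 0.0756622  0.05287442] M [ 0.0002 -0.0928] F [-0.8   0.27 -6.38] T [-0.002 -0.011 -0.047] (array([-0.0002,  0.0001, -0.0017]), array([ 0.0928, -0.0003,  0.0002]))
```

Call:
jog_arm(targets="0 0 0 0 0 0.0005 0.04;0 0 0 0 0 0.001 0.04;0 0 0 0 0 0.001 0.04")

```text
time: 11.6
position: [0.5314, 0.076, 0.0519]
tool_rot: [0.734, 0.679, -0.0, -0.0]
force: [-0.3, -0.8, -5.4]
opening: 0.527
```

```bash
python3 st.py
```

```text
11.6 [0.53136257 0.07597807 0.05193215] M [ 0.0002 -0.0925] F [-0.27 -0.76 -5.39] T [-0.024 -0.041 -0.014] (array([-0.0001,  0.    , -0.0012]), array([ 0.0925, -0.0003, -0.0008]))
```

Call:
jog_arm(targets="0 0 0 0 0 0.0005 0.04;0 0 0 0 0 0.001 0.04;0 0 0 0 0 0.001 0.04")

```text
time: 11.9
position: [0.5315, 0.0761, 0.0512]
tool_rot: [0.734, 0.679, 0.0, 0.0]
force: [0.3, 1.1, -2.1]
opening: 0.53
```

```bash
python3 st.py
```

```text
11.9 [0.53152105 0.07610689 0.05119731] M [ 0.0003 -0.0923] F [ 0.3   1.13 -2.12] T [-0.017  0.1    0.036] (array([ 0.0003, -0.    , -0.001 ]), array([ 0.0923, -0.0004, -0.0015]))
```

Call:
jog_arm(targets="0 0 0 0 0 0.0005 0.04;0 0 0 0 0 0.001 0.04;0 0 0 0 0 0.001 0.04")

```text
time: 12.2
position: [0.5316, 0.076, 0.051]
tool_rot: [0.734, 0.679, 0.0, 0.001]
force: [-3.8, -2.6, 7.3]
opening: 0.53
```

```bash
python3 st.py
```

```text
12.2 [0.53160907 0.07600974 0.05101487] M [ 0.0004 -0.0924] F [-3.77 -2.59  7.28] T [-0.014  0.775  0.166] (array([ 0.0011,  0.0004, -0.0011]), array([ 0.0924, -0.0005, -0.0017]))
```

Call:
jog_arm(targets="0 0 0 0 0 -0.0015 0.04;0 0 0 0 0 -0.0024 0.04;0 0 0 0.008 0 -0.0024 0.04;0 0 0 0.016 0 -0.0024 0.04;0 0 0 0.024 0 -0.0024 0.04;0 0 0 0.03 0 -0.0024 0.04;0 0 0 0.03 0 -0.0024 0.04")

```text
time: 12.9
position: [0.5339, 0.1081, 0.0526]
tool_rot: [0.733, 0.68, 0.001, -0.0]
force: [-0.3, 0.8, -3.7]
opening: 0.532
```

```bash
python3 st.py
```

```text
12.9 [0.53387982 0.1081278  0.0525632 ] M [ 0.0002 -0.0602] F [-0.31  0.77 -3.72] T [ 0.141  0.007 -0.017] (array([ 0.0006, -0.0015,  0.0012]), array([ 0.0602, -0.0002, -0.    ]))
```

Call:
jog_arm(targets="0 0 0 0.005 0 0 0.04;0 0 0 0.01 0 0 0.04;0 0 0 0.015 0 0 0.04;0 0 0 0.02 0 0 0.04;0 0 0 0.025 0 0 0.04;0 0 0 0.03 0 0 0.04;0 0 0 0.03 0 0 0.04")

```text
time: 13.6
position: [0.5361, 0.1372, 0.0525]
tool_rot: [0.733, 0.68, 0.0, -0.0]
force: [0.6, 0.9, -4.0]
opening: 0.53
```

```bash
python3 st.py
```

```text
13.6 [0.53609812 0.13716425 0.05252224] M [ 0.0003 -0.0311] F [ 0.57  0.87 -3.97] T [ 0.008  0.002 -0.027] (array([ 0.0003, -0.001 ,  0.0001]), array([ 0.0311, -0.0003, -0.0001]))
```

Call:
jog_arm(targets="0 0 0 0.005 0 0 0.04;0 0 0 0.01 0 0 0.04;0 0 0 0.013 0 0 0.04;0 0 0 0.013 0 0 0.04")

```text
time: 14.0
position: [0.5371, 0.1497, 0.0525]
tool_rot: [0.734, 0.68, 0.0, -0.0]
force: [0.1, 0.4, -3.8]
opening: 0.533
```

```bash
python3 st.py
```

```text
14.0 [0.53706733 0.14971286 0.05246092] M [ 0.0003 -0.0185] F [ 0.11  0.43 -3.81] T [-0.004 -0.013 -0.009] (array([ 0.0002, -0.0007, -0.0003]), array([ 0.0185, -0.0003, -0.0002]))
```

Call:
jog_arm(targets="0 0 0 0.003 0 0 0.04;0 0 0 0.006 0 0 0.04;0 0 0 0.009 0 0 0.04;0 0 0 0.009 0 0 0.04")

```text
time: 14.4
position: [0.5378, 0.1586, 0.0525]
tool_rot: [0.734, 0.68, 0.0, -0.0]
force: [1.1, 0.7, -4.0]
opening: 0.528
```

```bash
python3 st.py
```

```text
14.4 [0.5377753  0.1585585  0.05247683] M [ 0.0003 -0.0096] F [ 1.11  0.72 -4.01] T [ 0.002 -0.029  0.043] (array([ 0.0002, -0.0006, -0.0004]), array([ 0.0096, -0.0003, -0.0002]))
```

Call:
jog_arm(targets="0 0 0 0.002 0 0 0.04;0 0 0 0.004 0 0 0.04;0 0 0 0.006 0 0 0.04;0 0 0 0.006 0 0 0.04")

```text
time: 14.8
position: [0.5382, 0.1643, 0.0525]
tool_rot: [0.734, 0.68, 0.0, -0.0]
force: [0.0, 0.6, -3.3]
opening: 0.528
```

```bash
python3 st.py;python3 - <<'E'
from station import vision
import cv2
c=vision.camera('wrist');cv2.imwrite('pics/w9.png',c['frame'][:,:,::-1])
E
```

```text
14.8 [0.53823082 0.1643067  0.05246686] M [ 0.0003 -0.0039] F [ 0.02  0.6  -3.26] T [-0.044  0.042 -0.039] (array([ 0.0002, -0.0005, -0.0006]), array([ 0.0039, -0.0003, -0.0002]))
```

View pics/w9.png

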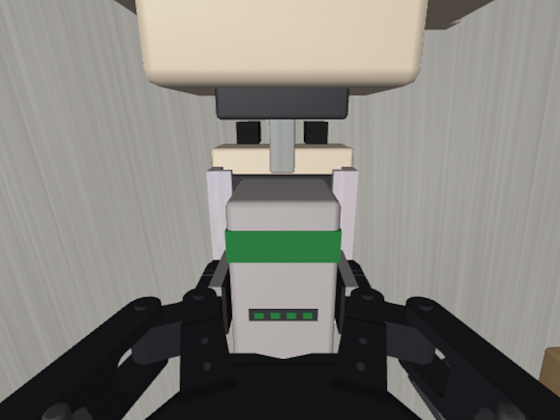

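The pack runs straight between the lips, and the ejector tip (282,172) is just ahead of the pack front. I'll continue in small steps.

Call:
jog_arm(targets="0 0 0 0.002 0 0 0.04;0 0 0 0.004 0 0 0.04;0 0 0 0.004 0 0 0.04")

```text
time: 15.15
position: [0.5385, 0.1683, 0.0524]
tool_rot: [0.734, 0.679, 0.0, -0.0]
force: [0.8, 0.9, -3.4]
opening: 0.528
```

```bash
python3 st.py
```

```text
15.15 [0.53853698 0.16829582 0.05244781] M [0.0003 0.0001] F [ 0.78  0.91 -3.4 ] T [-0.003  0.016  0.029] (array([ 0.0001, -0.0005, -0.0007]), array([-0.0001, -0.0003, -0.0003]))
```

Call:
jog_arm(targets="0 0 0 0.002 0 0 0.04;0 0 0 0.004 0 0 0.04;0 0 0 0.004 0 0 0.04")

```text
time: 15.45
position: [0.5387, 0.1708, 0.0523]
tool_rot: [0.734, 0.679, -0.001, 0.0]
force: [0.2, -5.0, -2.6]
opening: 0.528
```

```bash
python3 st.py
```

```text
15.45 [0.53870644 0.17079144 0.05225362] M [0.0003 0.0026] F [ 0.17 -4.96 -2.61] T [-0.942  0.106  0.014] (array([-0.0004,  0.0016, -0.0017]), array([-0.0026, -0.0003, -0.0004]))
```

Call:
jog_arm(targets="0 0 0 0.002 0 0 0.04;0 0 0 0.004 0 0 0.04;0 0 0 0.004 0 0 0.04")

```text
time: 15.75
position: [0.539, 0.1746, 0.0522]
tool_rot: [0.734, 0.679, -0.001, 0.0]
force: [0.1, -5.4, -1.9]
opening: 0.529
```

```bash
python3 st.py
```

```text
15.75 [0.53896883 0.17464699 0.0522254 ] M [0.0003 0.0065] F [ 0.08 -5.42 -1.9 ] T [-1.238  0.008 -0.023] (array([-0.0005,  0.0017, -0.0018]), array([-0.0065, -0.0003, -0.0005]))
```

Call:
jog_arm(targets="0 0 0 0.002 0 0 0.04;0 0 0 0.003 0 0 0.04;0 0 0 0.003 0 0 0.04")

```text
time: 16.05
position: [0.5392, 0.1772, 0.0522]
tool_rot: [0.734, 0.679, -0.001, 0.001]
force: [-0.4, -5.4, -1.9]
opening: 0.529
```

```bash
python3 st.py
```

```text
16.05 [0.53919263 0.17718518 0.05219357] M [0.0003 0.009 ] F [-0.42 -5.35 -1.89] T [-1.396  0.128  0.05 ] (array([-0.0006,  0.0023, -0.0021]), array([-0.009 , -0.0003, -0.0005]))
```

Call:
jog_arm(targets="0 0 0 0.001 0 0 0.04;0 0 0 0.002 0 0 0.04;0 0 0 0.002 0 0 0.04")

```text
time: 16.35
position: [0.5393, 0.1789, 0.0522]
tool_rot: [0.734, 0.679, -0.001, 0.001]
force: [-0.1, -6.6, -1.9]
opening: 0.533
```

```bash
python3 st.py;python3 - <<'E'
from station import vision
import cv2
c=vision.camera('wrist');cv2.imwrite('pics/w10.png',c['frame'][:,:,::-1])
E
```

```text
16.35 [0.53930425 0.17887288 0.05220056] M [0.0003 0.0107] F [-0.1  -6.64 -1.9 ] T [-1.466  0.139 -0.054] (array([-0.0007,  0.0027, -0.0023]), array([-0.0107, -0.0003, -0.0005]))
```

View pics/w10.png

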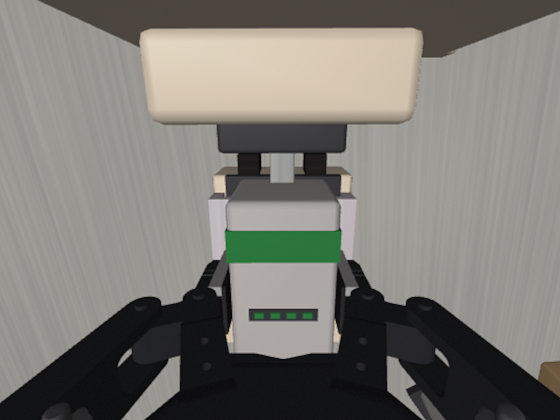

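No slip: the stripe is still at rows 230-262. The black stop blocks (248,165) are just ahead of the plate. Half-millimetre steps from here.

Call:
jog_arm(targets="0 0 0 0.0005 0 0 0.04;0 0 0 0.001 0 0 0.04;0 0 0 0.001 0 0 0.04")

```text
time: 16.7
position: [0.5394, 0.1797, 0.0522]
tool_rot: [0.734, 0.679, -0.001, 0.001]
force: [-1.1, -6.6, -2.2]
opening: 0.527
```

```bash
python3 st.py
```

```text
16.7 [0.53935115 0.17966975 0.05218559] M [0.0003 0.0115] F [-1.08 -6.64 -2.22] T [-1.541  0.114 -0.024] (array([-0.0008,  0.003 , -0.0024]), array([-0.0115, -0.0003, -0.0005]))
```

Call:
jog_arm(targets="0 0 0 0.0005 0 0 0.04;0 0 0 0.001 0 0 0.04;0 0 0 0.001 0 0 0.04")

```text
time: 17.0
position: [0.5394, 0.1806, 0.0521]
tool_rot: [0.734, 0.679, -0.001, 0.001]
force: [-1.1, -7.8, -3.0]
opening: 0.532
```

```bash
python3 st.py
```

```text
17.0 [0.53941254 0.18059367 0.05209819] M [0.0003 0.0124] F [-1.1  -7.81 -3.05] T [-1.592  0.099  0.034] (array([-0.0009,  0.003 , -0.0025]), array([-0.0125, -0.0002, -0.0006]))
```

Call:
jog_arm(targets="0 0 0 0.0005 0 0 0.04;0 0 0 0.001 0 0 0.04;0 0 0 0.001 0 0 0.04")

```text
time: 17.3
position: [0.5395, 0.1815, 0.052]
tool_rot: [0.734, 0.679, -0.002, 0.001]
force: [-0.4, -7.8, -3.0]
opening: 0.531
```

```bash
python3 st.py
```

```text
17.3 [0.53945871 0.1814521  0.05201752] M [0.0002 0.0133] F [-0.43 -7.77 -2.98] T [-1.583  0.015 -0.007] (array([-0.001 ,  0.0033, -0.0026]), array([-0.0133, -0.0002, -0.0006]))
```

Call:
jog_arm(targets="0 0 0 0.0005 0 0 0.04;0 0 0 0.001 0 0 0.04;0 0 0 0.001 0 0 0.04")

```text
time: 17.6
position: [0.5395, 0.1823, 0.052]
tool_rot: [0.734, 0.679, -0.002, 0.001]
force: [-1.0, -7.9, -2.6]
opening: 0.529
```

```bash
python3 st.py
```

```text
17.6 [0.53953305 0.1822811  0.05202012] M [0.0003 0.0141] F [-0.99 -7.89 -2.59] T [-1.647  0.074 -0.053] (array([-0.001 ,  0.0034, -0.0028]), array([-0.0141, -0.0002, -0.0006]))
```

Call:
jog_arm(targets="0 0 0 0.0005 0 0 0.04;0 0 0 0.001 0 0 0.04;0 0 0 0.001 0 0 0.04")

```text
time: 17.9
position: [0.5395, 0.1825, 0.0519]
tool_rot: [0.735, 0.679, -0.002, 0.001]
force: [-0.9, -8.9, -2.3]
opening: 0.528
```

```bash
python3 st.py;python3 - <<'E'
from station import vision
import cv2
for n in('side','scene'):
    c=vision.camera(n);f=c['frame'][:,:,::-1]
    cv2.imwrite(f'pics/{n}11.png',f)
E
```

```text
17.9 [0.53952079 0.1824772  0.0518968 ] M [0.0002 0.0143] F [-0.87 -8.89 -2.34] T [-2.011  0.079  0.111] (array([-0.0014,  0.0046, -0.0032]), array([-0.0143, -0.0002, -0.0007]))
```

View pics/scene11.png

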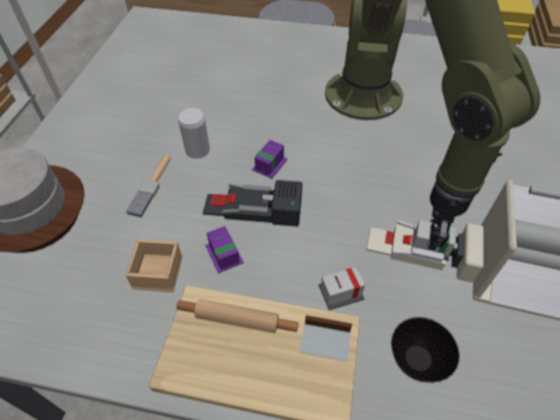

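```bash
python3 - <<'E'
import cv2
f=cv2.imread('pics/scene11.png');cv2.imwrite('pics/z11.png',cv2.resize(f[205:285,360:480],(800,533),interpolation=cv2.INTER_CUBIC))
E
```

```text
(no output)
```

View pics/z11.png

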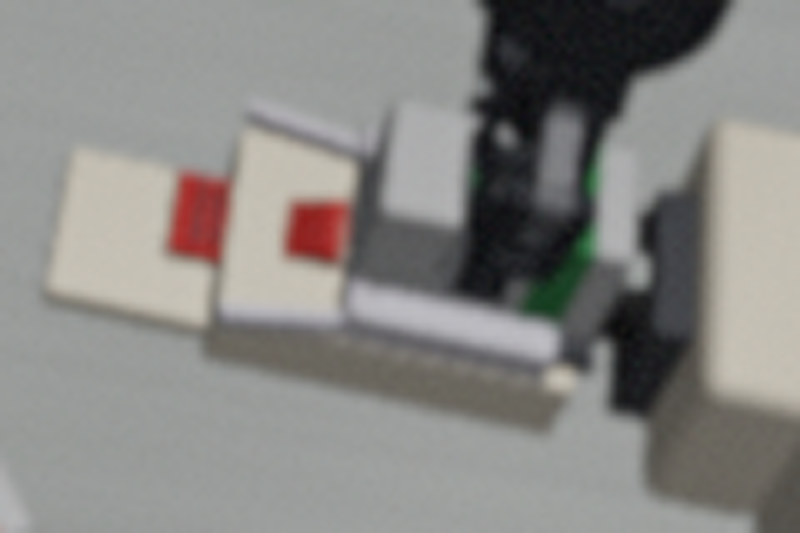

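```bash
python3 - <<'E'
import cv2,pickle,numpy as np
s,d=pickle.load(open('d0.pkl','rb'));s2,c,c2=pickle.load(open('w3.pkl','rb'))
ims={'before':d['scene']['frame'],'w3':c2['frame'],'now':cv2.imread('pics/scene11.png')[:,:,::-1]}
for n,f in ims.items():
    f=f.astype(int);w=np.clip(f[...,0]-(f[...,1]+f[...,2])/2-40,0,None)
    for nm,(x0,x1,y0,y1) in {'tab':(383,396,228,248),'nose':(400,414,230,250)}.items():
        r=w[y0:y1,x0:x1];yy,xx=np.mgrid[y0:y1,x0:x1];print(n,nm,r.sum(),(r*xx).sum()/r.sum(),(r*yy).sum()/r.sum())
E
```

```text
before tab 4308.5 389.144597887896 237.23836602065685
before nose 3379.0 406.8986386504883 238.98150340337378
w3 tab 4497.5 389.16131183991104 237.23035019455253
w3 nose 3522.5 406.88772178850246 238.98821859474805
now tab 4628.0 389.1527657735523 237.18690579083838
now nose 3867.0 407.18334626325316 238.99818981122317
```

The tab and nose centroids match the unpressed image to within 0.3 px, so the catch is up, and the stop is just touched. I'll ease off the push and check again.

Call:
jog_arm(targets="0 0 0 -0.001 0 0 0.04;0 0 0 -0.002 0 0 0.04;0 0 0 -0.003 0 0 0.04;0 0 0 -0.003 0 0 0.04")

```text
time: 18.4
position: [0.5394, 0.1804, 0.0519]
tool_rot: [0.734, 0.679, -0.001, 0.001]
force: [0.9, -7.1, -4.0]
opening: 0.53
```

```bash
python3 st.py; cat > catch.py <<'E'
from station import vision
import numpy as np,cv2
f=vision.camera('scene')['frame'];cv2.imwrite('pics/scl.png',f[:,:,::-1]);f=f.astype(int);w=np.clip(f[...,0]-(f[...,1]+f[...,2])/2-40,0,None)
for nm,(x0,x1,y0,y1) in {'tab':(383,396,228,248),'nose':(400,414,230,250)}.items():
    r=w[y0:y1,x0:x1];yy,xx=np.mgrid[y0:y1,x0:x1];print(nm,r.sum(),(r*xx).sum()/r.sum(),(r*yy).sum()/r.sum())
E
python3 catch.py
```

```text
18.4 [0.53935942 0.18044854 0.05187719] M [0.0002 0.0123] F [ 0.94 -7.13 -4.  ] T [-1.462 -0.029 -0.056] (array([-0.0011,  0.003 , -0.0027]), array([-0.0123, -0.0002, -0.0008]))
tab 4625.5 389.1706842503513 237.17511620365366
nose 4069.0 407.3374293438191 239.02961415581223
```

Call:
jog_arm(targets="0 0 0 -0.0005 0 0 0.04;0 0 0 -0.001 0 0 0.04;0 0 0 -0.0015 0 0 0.04;0 0 0 -0.0015 0 0 0.04")

```text
time: 18.85
position: [0.5393, 0.1804, 0.052]
tool_rot: [0.734, 0.679, -0.001, 0.0]
force: [1.3, -5.5, -8.8]
opening: 0.532
```

```bash
python3 st.py; python3 catch.py
```

```text
18.85 [0.53934703 0.18042599 0.05195503] M [0.0002 0.0123] F [ 1.25 -5.51 -8.83] T [-1.318 -0.233 -0.019] (array([-0.0007,  0.001 , -0.0016]), array([-0.0123, -0.0002, -0.0007]))
tab 4628.0 389.1699438202247 237.17426534140017
nose 4065.0 407.3289052890529 239.03321033210332
```

The latch holds: the command went back 1.5 mm and the pack did not follow. Releasing.

Call:
jog_arm(targets="0 0 0 -0.0005 0 0.0005 0.04;0 0 0 -0.0005 0 0.0005 0.05;0 0 0 -0.0005 0 0 0.065;0 0 0 -0.0005 0 0 0.085;0 0 0 -0.0005 0 0 0.085;0 0 0 -0.0005 0 0 0.085;0 0 0 -0.0005 0 0 0.085")

```text
time: 19.6
position: [0.5396, 0.1809, 0.0525]
tool_rot: [0.734, 0.679, 0.0, -0.0]
force: [0.6, 0.6, 0.2]
opening: 0.99
```

```bash
python3 st.py; python3 catch.py
```

```text
19.6 [0.5395555  0.1809436  0.05251589] M [0.0004 0.0128] F [0.64 0.57 0.23] T [ 0.014  0.003 -0.02 ] (array([ 0.0002, -0.0003, -0.001 ]), array([-0.0128, -0.0004, -0.0002]))
tab 4639.5 389.16176312102596 237.17458777885548
nose 4092.5 407.31142333536957 239.0268784361637
```

Call:
jog_arm(targets="0 0 0 0 0 -0.015 0.085;0 0 0 0 0 -0.045 0.085;0 0 0 -0.02 0 -0.09 0.085;0 0 0 -0.04 0 -0.13 0.085;0 0 0 -0.06 0 -0.17 0.085;0 0 0 -0.07 0 -0.17 0.085;0 0 0 -0.07 0 -0.17 0.085;0 0 0 -0.07 0 -0.17 0.085")

```text
time: 20.45
position: [0.5336, 0.111, 0.2215]
tool_rot: [0.734, 0.679, -0.001, -0.0]
force: [0.5, -0.2, -0.3]
opening: 0.996
```

```bash
python3 st.py; python3 catch.py; python3 - <<'E'
from station import vision,status
import cv2,pickle
s=status.state();c=vision.camera('wrist');pickle.dump((s,c),open('w12.pkl','wb'));cv2.imwrite('pics/w12.png',c['frame'][:,:,::-1])
E
```

```text
20.45 [0.53355531 0.1109898  0.22149389] M [-0.0003 -0.0574] F [ 0.47 -0.16 -0.3 ] T [ 0.021 -0.018 -0.004] (array([-0.0013,  0.0002, -0.0013]), array([0.0574, 0.0004, 0.1688]))
tab 4641.0 389.17097608274076 237.16828269769445
nose 4100.5 407.3088647725887 239.03255700524326
```

View pics/w12.png

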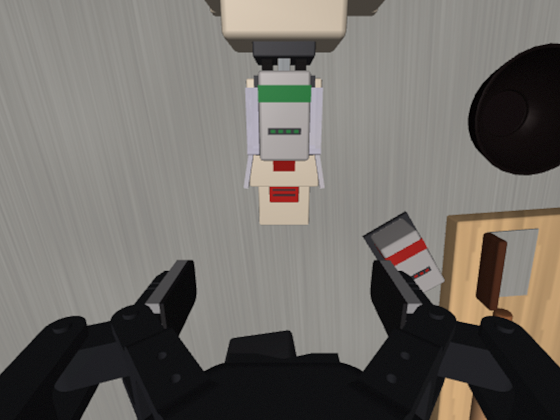

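View pics/scl.png

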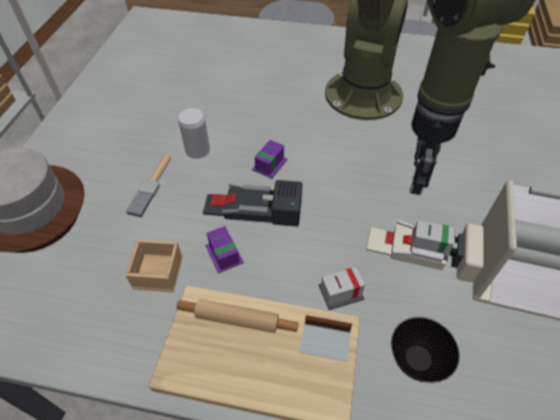

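The pack sits straight in the roller's rail, with its top at wrist-view columns 258-311 and rows 72-160. The nose and tab show fully behind it, the gripper is clear, and everything else is in place.

```bash
python3 - <<'E'
import pickle
from h import *
s,c=pickle.load(open('w12.pkl','rb'))
for p in [(258,160),(308,161),(259,72),(311,73)]: print(inC(onplane(c,*p,.082,s),MO,MH).round(4))
from station import arm
print(arm.hand_in())
E
```

```text
[-0.0242 -0.0245]
[ 0.0228 -0.0255]
[-0.0214  0.0515]
[0.0236 0.0507]
the job is handed in; nothing more can be done
None
```

The green-striped pack is latched home on the dough roller's rail, the gripper has let go and is clear, and I handed the job in at about 20.5 s. No verdict came back.

- **Charger:** I pressed the tab lightly, about 2 N at the last reading. The pack popped about 22 mm rather than the expected 12, still on the rail. I then gripped it at 50 N and drew it off.
- **Roller:** I slid the pack on in steps down to 0.5–1 mm until the rubber stop was just touched, at about 10 N of push. That is below the 14–18 N you give for home against the stop, so I did not rely on force to confirm it was home.
- **Catch:** The tab and nose looked unpressed in the scene camera. When I backed the arm off a further 1.5 mm, the pack did not follow.
- **Last check:** After release, the wrist image put the pack's centre about 13 mm past nominal home, within 1 mm sideways and straight. The catch showed fully up, the force on the tool was near zero, and nothing else on the table had visibly moved.

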